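# Boxing two thrown cups rim to rim

### The arm

A 6-joint arm with a two-finger parallel gripper is mounted at the origin on the work surface; the furniture and walls round the work are solid. World frame = base frame: x ahead of the robot, y to its left, z up, the work surface at z = 0. Lengths are in mm, angles in rad, forces in N, time in s.
With the tool pointing down it reaches from about 250 to 800 mm from the base axis. Payload 3.9 kg.
Tool frame: the origin (TCP) lies between the finger pads; the fingertips stand 17 mm ahead of it and the grasp point (between the pads) lies 2 mm behind it (env.finger_overhang is the z of the fingertips in the tool frame, in mm); z points along the fingers, y is the line along which they close (so a half turn about z gives the same grasp; the last joint's range is limited). The gripper opens to 85 mm and grips with 20 to 120 N. Pads are 22 mm wide; open, the fingers measure 114 mm over their backs; the gripper's body (76 mm by 85 mm) begins 54 mm behind the grasp point. The pads swing forward as they close: fully open they stand 13 mm farther back than shut.
Start: joints at [1.296, 0.26, -0.138, 1.173, 0, 1.571], TCP at [142.457, 505.293, 248.304] pointing down, gripper open.
Joint ranges: [-2.78, 2.78], [-0.83, 1.72], [-1.28, 1.37], [-1.9, 2.12], [-1.57, 1.48], [-3.14, 3.14]. Speed limits (rad/s): [2.57, 2.57, 3.14, 3.14, 3.14, 3.14].

### API

Orientations are given as a rotation vector (axis times angle).
In Python, from plant import env, capture, get_calibration, finder gives the robot as it stands. The module is installed in compiled form; this text tells all that it offers.
- The arm moves only by the tool send_rows, never from a script. Its arguments are lists of equal length, an entry for each row: "dp": the shift along the tool's x, y, z in units of 500 mm (1.0 is 500 mm), a list of three; "yaw": the turn about the tool's z in units of 360 degrees (1.0 is 360 degrees); "gripper": the closure, from -1 (fully open) to 1 (shut). A call has exactly 8 rows; each row is the pose to reach, as a shift and turn from the pose commanded when the call began, along the tool's axes at that moment, turning the shorter way round; what a row does not reach only later rows make up. A row lasts 1/10 s, in which the tool goes at most 50 mm and 8.59 degrees, less where a joint would pass 70% of its speed; a pose out of reach is approached as far as the arm can. A call with a number of a shift or a turn outside -1 to 1 is refused whole. A call with a gripper value outside its range is refused whole. The fingers move at their own pace and stop on an object; "force" is the grip in N (left out, the last holds). Time passes only in rows, so rows that repeat a pose let the fingers close, or fill a call up. It gives the time, the measured TCP pose, the force, the opening and the grip force at its end, in the units of the state.
- env.observe(): the state, without advancing time (a new reading comes with each control period).
- capture(name): name is "side" or "top"; returns (picture, depth): 384x512x3 uint8, red, green, blue; 384x512 float32, mm along the optical axis (not along the pixel's ray), 0 where there is no reading.
- get_calibration(name): a dict with "mtx" (3x3 intrinsics, pixels), "origin" and "orientation" of the camera in the world. Camera axes: x right, y down, z forward; pixel columns grow to the right and rows downward; lengths in mm; the calibration is good to about 2 mm. A picture is of the moment at which its call begins. get_calibration takes no time and is no camera call.
- env.sign_off(): hands the job in; it is judged then, once.
Trained networks look in the newest picture that a camera, given by its name, has taken for a name from the list of things; names that differ only in an ending like _2 or _b are one class to them, and where a whole thing is asked for, a point or a joint stands for the part that bears it (a point fixed in the world has none). Each returns a list of dicts, best first, with "confidence" (0 to 1); they miss things now and then, are a little off and sometimes report something else, mostly with a low value. They report only what shows in the picture. A call takes as long as a camera call. They do not tell look-alikes from the thing itself.
- finder.cut_out(camera, thing): "pixels" (384x512 bool, what is visible of it) and "extent" ([left, top, width, height] in pixels, round what is visible of it).
The state is a dict: "time_s": time; "joint_pos": joint angles; "joint_vel": joint speeds; "effort": joint torques, N m; "eef_pos": TCP position; "tcp_rot": TCP orientation; "contact_force": force on the tool from outside, world axes, zero at the start; "torque": the same for the moment, N m; "gripper_width": finger opening in mm; "finger_force": force on a finger pad.
Only numpy, scipy, OpenCV 4.12 (cv2) and the standard library are available. Lean on these libraries where they do the work, as an engineer would, in place of code of your own. Each camera call takes 0.05 s, during which the arm holds its last target. There are 200 camera calls.

### The job

Box the two small cups for even drying: turn the small cup that stands on the bench upside down and set it gently, mouth down, on the matching small cup on the ware board so that the rims meet all round, and let go. Then press lightly down on its upturned foot with the closed fingers, about as hard as half a kilo weighs, to feel that it sits without rocking, and draw back. Leave the lower cup standing where it is and do not disturb the wide beaker.

Things in the scene. Friction and masses are not known exactly. Their poses are not given: they have to be found in the camera images.
- cup: cup to turn over: small handleless clay cup, 78 mm high, 66 mm across the rim, 60 mm at 30 mm height, flat foot 49 mm, wall 5 mm, 0.16 kg; a 15 N grip across the body holds it. Starts mouth up on the bare bench. Origin at the centre of the foot's underside, z along the axis from foot to mouth. Laid on its side it stays there, its axis sloping about 5 degrees, mouth end higher
- cup_rim (a point): centre of the mouth of that cup, in the plane of its rim, 78 mm along the cup's z from its origin
- mate_cup: the matching cup, of the same shape and size, which stands loose and mouth up on the ware board at one end of it (which end varies). Origin at the centre of the underside of its foot, z up its axis
- mate_cup_rim (a point): centre of the mouth of the matching cup, in the plane of its rim, 78 mm above its foot
- wide_beaker: bystander: a wider clay beaker, 78 mm across the rim and 76 mm high, that stands mouth up at the other end of the ware board, about 190 mm from the matching cup. Origin at the centre of its underside
- ware_board: plywood ware board lying flat on the bench, fixed, 200 x 300 x 12 mm, long side along its own y. Origin at the centre of its underside; its top is 12 mm above the bench
Not all that is in view belongs to the job. What is shaped like the cup but pink or purple is not meant.

How it is judged:
By the outcome, as a careful person would: the job done as asked, in the order asked, and still so for the second after the job is handed in, with the robot touching nothing.
It also fails if it takes over 69 s, if anything falls off the work surface, if the arm or the gripper's body presses on something with over 40 N, if the wrist force passes 120 N, or if a joint passes its speed limit or range.

## Working session

There is one attempt and no reset: what is moved stays moved. The work goes in short steps, Python scripts to look and compute and a tool call to move; the robot and the scene stay as the last step left them, time stands still between calls to the robot, and variables do not carry over. Pictures are saved under pics/ and viewed, at most 10 in all, crops included, and the job is handed in when it is done.

Besides the shell and the picture viewer there is one more tool, called after "Emit:" by a JSON object that holds its "method" and its "body", one argument or row to a line. send_rows: Moves the arm, as the interface text tells. Its arguments: {"type":"object","properties":{"dp":{"type":"array"},"yaw":{"type":"array"},"gripper":{"type":"array"},"force":{"type":"number"}},"required":["dp","yaw","gripper"]}

```bash
mkdir -p pics; cat > h.py <<'E'
import numpy as np, cv2, pickle
from scipy.spatial.transform import Rotation as R
from plant import env, capture, get_calibration, finder
def calib(n):
    c=get_calibration(n); o=np.array(c["orientation"],float)
    M=o if o.shape==(3,3) else R.from_rotvec(o).as_matrix()
    return np.array(c["mtx"],float),np.array(c["origin"],float),M
def world(n,depth):
    K,o,M=calib(n); v,u=np.mgrid[:depth.shape[0],:depth.shape[1]]
    P=np.stack([(u-K[0,2])/K[0,0]*depth,(v-K[1,2])/K[1,1]*depth,depth],-1)@M.T+o
    P[depth<=0]=np.nan; return P
def proj(n,p):
    K,o,M=calib(n); q=(np.atleast_2d(p)-o)@M; q=q@K.T; return q[:,:2]/q[:,2:]
E
python3 - <<'E'
from h import *
ims=[]
for n in("side","top"):
    im,d=capture(n); P=world(n,d); np.savez(f"{n}0.npz",im=im,d=d)
    cv2.imwrite(f"pics/{n}0.png",im[...,::-1])
    print(n,get_calibration(n))
    for t in("cup","mate_cup","wide_beaker","ware_board"):
        for r in finder.cut_out(n,t):
            m=r["pixels"]; q=P[m]; q=q[~np.isnan(q[:,0])]
            print(t,round(r["confidence"],2),r["extent"],im[m].mean(0).round(),np.percentile(q,[2,50,98],axis=0).round().tolist() if len(q) else None)
s=env.observe(); print({k:np.round(v,3).tolist() for k,v in s.items()}, env.finger_overhang)
E
```

```text
side {'mtx': array([[362.14794755,   0.        , 256.90527136],
       [  0.        , 362.14794755, 195.36106906],
       [  0.        ,   0.        ,   1.        ]]), 'origin': array([ 100.17106859, -721.28570748,  753.2786393 ]), 'orientation': array([-2.19758498,  0.51437742, -0.26464032])}
cup 0.81 [261.6, 229.9, 23.3, 31.8] [98. 83. 68.] [[414.0, -173.0, 8.0], [442.0, -150.0, 54.0], [472.0, -112.0, 78.0]]
cup 0.71 [277.0, 273.2, 32.8, 37.6] [73. 40. 87.] [[390.0, -327.0, -0.0], [421.0, -296.0, 53.0], [449.0, -265.0, 78.0]]
cup 0.64 [281.6, 197.4, 26.5, 36.3] [137.  82.  94.] [[527.0, -101.0, -0.0], [555.0, -78.0, 54.0], [626.0, 5.0, 78.0]]
mate_cup 0.81 [227.1, 139.4, 18.8, 25.8] [93. 79. 64.] [[522.0, 290.0, 20.0], [549.0, 303.0, 68.0], [579.0, 353.0, 90.0]]
wide_beaker 0.93 [248.9, 165.1, 23.8, 31.1] [111.  99.  86.] [[512.0, 93.0, 11.0], [546.0, 118.0, 64.0], [594.0, 189.0, 89.0]]
ware_board 0.74 [207.2, 151.0, 86.9, 56.6] [170. 140. 110.] [[444.0, 69.0, 4.0], [513.0, 190.0, 11.0], [641.0, 358.0, 15.0]]
top {'mtx': array([[498.24135092,   0.        , 259.69554485],
       [  
[... 640 characters left out ...]
.  99.] [[416.0, -171.0, 2.0], [451.0, -146.0, 35.0], [476.0, -111.0, 80.0]]
wide_beaker 0.74 [200.8, 150.8, 35.2, 26.1] [147. 136. 118.] [[515.0, 95.0, 14.0], [562.0, 134.0, 40.0], [586.0, 166.0, 91.0]]
ware_board 0.77 [127.9, 131.8, 114.1, 80.2] [181. 153. 116.] [[449.0, 77.0, 6.0], [528.0, 225.0, 12.0], [643.0, 361.0, 17.0]]
{'time_s': 0.5, 'joint_pos': [1.296, 0.26, -0.138, 1.173, -0.0, 1.571], 'joint_vel': [-0.0, -0.0, 0.001, 0.0, 0.0, -0.0], 'effort': [0.001, -40.525, 25.4, 0.003, 0.0, -0.0], 'eef_pos': [142.448, 505.268, 248.288], 'tcp_rot': [0.43, 3.112, -0.0], 'contact_force': [-0.04, 0.16, 0.08], 'torque': [-0.013, -0.052, -0.012], 'finger_force': 0.0, 'gripper_width': 85.205} 17.0
```

```bash
python3 - <<'E'
from h import *
im=cv2.imread("pics/top0.png"); a=cv2.resize(im[100:300,90:450],None,fx=2,fy=2)
b=cv2.imread("pics/side0.png")[120:330,190:390]; b=cv2.resize(b,(380,400))
c=np.zeros((400,800,3),np.uint8)
cv2.imwrite("pics/a.png",np.vstack([cv2.resize(im[100:300,90:450],(540,300)),cv2.resize(cv2.imread("pics/side0.png")[130:330,170:440],(540,300),interpolation=3)[:300]]))
for n in("top","side"):
    z=np.load(n+"0.npz"); P=world(n,z["d"])
    for nm,c0,zz in(("cup",(443,-143),78),("mate",(553,321),90),("beaker",(550,130),88)):
        m=(np.hypot(P[...,0]-c0[0],P[...,1]-c0[1])<50)&(np.abs(P[...,2]-zz)<5)
        q=P[m][:,:2]; c,r=cv2.minEnclosingCircle(q.astype(np.float32)); print(n,nm,len(q),np.round(c,1),round(r,1),np.median(P[m][:,2]).round(1))
E
```

```text
top cup 161 [ 445.9 -140.6] 33.1 77.1
top mate 162 [555.  322.6] 33.1 89.3
top beaker 160 [551.9 130.5] 39.4 87.3
side cup 145 [ 444.8 -140.8] 34.4 76.8
side mate 68 [551.  322.4] 35.5 88.3
side beaker 98 [551.7 131.5] 41.1 86.3
```

View pics/a.png

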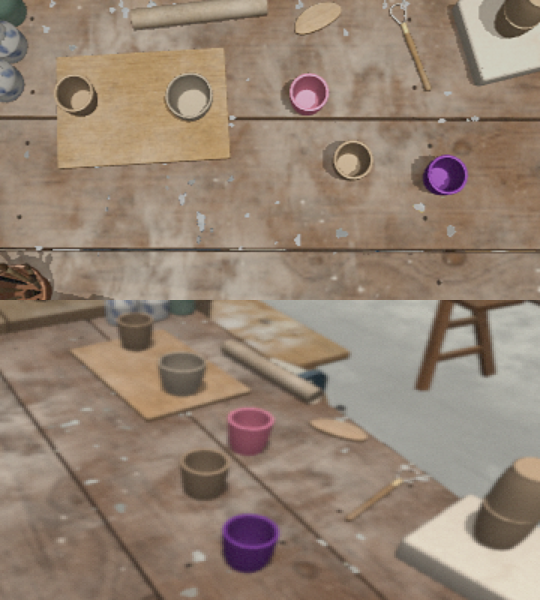

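The top picture shows the clay-brown cup at about (325,207), pink at (295,162) and purple at (387,217). The brown cup on the bench, away from the board, fits the description. The other brown one, at (140,163), is on the board's end and is the mate. The wide beaker is at (215,165). The tool can't be tilted, so I'll tip the cup with a push first, then roll it mouth down about its rim.

```bash
cat >> h.py <<'E'
def go(x,y,z,ang=None):
    """print dp/yaw toward TCP target; ang = world angle (deg) wanted of tool y"""
    s=env.observe(); M=R.from_rotvec(s["tcp_rot"]).as_matrix(); p=np.array(s["eef_pos"])
    d=M.T@(np.array([x,y,z])-p); cur=np.degrees(np.arctan2(M[1,1],M[0,1]))
    print("pos",p.round(1),"ytool",cur.round(1),"dp",(d/500).round(4),"yaw",None if ang is None else round(((cur-ang+180)%360-180)/360,4))
E
python3 -c "
from h import *
go(330,130,200,20); go(445,-200,200,0)"
```

```text
pos [142.4 505.3 248.3] ytool 74.3 dp [-0.5647 -0.6206  0.0966] yaw 0.1507
pos [142.4 505.3 248.3] ytool 74.3 dp [-0.9652 -1.1934  0.0966] yaw 0.2063
```

Emit:
{"method": "send_rows", "body": {
  "dp": [
    [-0.08,-0.09,0.01],
    [-0.16,-0.18,0.02],
    [-0.22,-0.25,0.03],
    [-0.28,-0.32,0.04],
    [-0.34,-0.38,0.05],
    [-0.4,-0.45,0.06],
    [-0.46,-0.52,0.07],
    [-0.52,-0.6,0.08]
  ],
  "yaw": [0.02,0.04,0.06,0.08,0.1,0.12,0.14,0.15],
  "gripper": [1,1,1,1,1,1,1,1]
}}

```text
time_s: 1.3
eef_pos: [312.1, 144.7, 208.5]
tcp_rot: [1.799, 2.574, 0.003]
contact_force: [1.4, 0.6, -0.7]
gripper_width: 0.4
finger_force: 0.0
```

```bash
python3 -c "
from h import *
go(445,-200,180,0)"
```

```text
pos [312.1 144.7 208.5] ytool 20.1 dp [-0.7388  0.0128  0.0571] yaw 0.0558
```

Emit:
{"method": "send_rows", "body": {
  "dp": [
    [-0.1,0.002,0.006],
    [-0.2,0.004,0.012],
    [-0.3,0.006,0.02],
    [-0.4,0.008,0.03],
    [-0.5,0.01,0.04],
    [-0.6,0.012,0.05],
    [-0.69,0.013,0.057],
    [-0.739,0.013,0.057]
  ],
  "yaw": [0.01,0.02,0.03,0.04,0.05,0.056,0.056,0.056],
  "gripper": [1,1,1,1,1,1,1,1]
}}

```text
time_s: 2.1
eef_pos: [446.4, -201.8, 179.4]
tcp_rot: [2.222, 2.219, -0.0]
contact_force: [0.1, 0.2, -0.1]
gripper_width: -0.3
finger_force: 0.0
```

```bash
python3 -c "
from h import *
go(445.2,-198,75,0)"
```

```text
pos [ 446.4 -201.8  179.4] ytool -0.1 dp [ 0.0078 -0.0027  0.2089] yaw -0.0002
```

Emit:
{"method": "send_rows", "body": {
  "dp": [
    [0.002,-0.002,0.06],
    [0.004,-0.002,0.12],
    [0.006,-0.002,0.17],
    [0.006,-0.002,0.2],
    [0.006,-0.002,0.21],
    [0.006,-0.002,0.21],
    [0.012,-0.002,0.21],
    [0.016,-0.002,0.21]
  ],
  "yaw": [0,0,0,0,0,0,0,0],
  "gripper": [1,1,1,1,1,1,1,1]
}}

```text
time_s: 2.9
eef_pos: [445.1, -190.3, 75.9]
tcp_rot: [2.218, 2.222, 0.001]
contact_force: [-0.4, 0.2, -0.7]
gripper_width: 0.1
finger_force: 0.0
```

Emit:
{"method": "send_rows", "body": {
  "dp": [
    [0.008,0,-0.002],
    [0.016,0,-0.004],
    [0.024,0,-0.008],
    [0.032,0,-0.014],
    [0.04,0,-0.02],
    [0.048,0,-0.026],
    [0.056,0,-0.032],
    [0.064,0,-0.036]
  ],
  "yaw": [0,0,0,0,0,0,0,0],
  "gripper": [1,1,1,1,1,1,1,1]
}}

```text
time_s: 3.7
eef_pos: [444.2, -157.8, 93.1]
tcp_rot: [2.219, 2.223, 0.0]
contact_force: [0.7, -0.2, 0.1]
gripper_width: 0.1
finger_force: 0.1
```

```bash
cat >> h.py <<'E'
def snap(name,tag,x0,x1,y0,y1,W=600):
    im,d=capture(name); np.savez(f"{name}_{tag}.npz",im=im,d=d)
    c=im[y0:y1,x0:x1,::-1]; f=W/c.shape[1]
    return im,d,cv2.resize(c,None,fx=f,fy=f,interpolation=cv2.INTER_CUBIC)
E
python3 -c "
from h import *
im,d,c=snap('side','1',200,360,170,290)
cv2.imwrite('pics/s1.png',c); go(445,-100,75,0)"
```

```text
pos [ 444.2 -157.3   93.3] ytool 0.1 dp [0.1146 0.0018 0.0366] yaw 0.0003
```

View pics/s1.png

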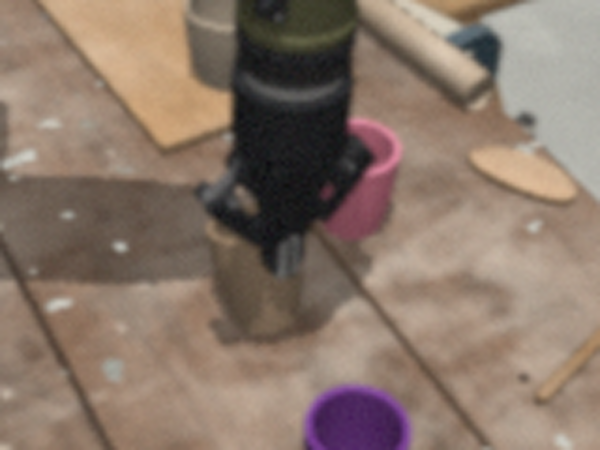

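The picture shows the cup, near crop (255,280), tilting with the finger on its back rim. It is tipping rather than sliding, so I'll keep going.

Emit:
{"method": "send_rows", "body": {
  "dp": [
    [0.008,0,-0.004],
    [0.016,0,-0.007],
    [0.024,0,-0.01],
    [0.032,0,-0.012],
    [0.04,0,-0.014],
    [0.048,0,-0.014],
    [0.056,0,-0.014],
    [0.062,0,-0.014]
  ],
  "yaw": [0,0,0,0,0,0,0,0],
  "gripper": [1,1,1,1,1,1,1,1]
}}

```text
time_s: 4.55
eef_pos: [444.0, -126.8, 99.8]
tcp_rot: [-2.219, -2.223, 0.0]
contact_force: [-0.2, 0.6, -0.5]
gripper_width: -0.4
finger_force: 0.0
```

Emit:
{"method": "send_rows", "body": {
  "dp": [
    [0.006,0,-0.01],
    [0.008,0,-0.02],
    [0.008,0,-0.06],
    [0.008,0,-0.1],
    [0.008,0,-0.14],
    [0.008,0,-0.16],
    [0.008,0,-0.16],
    [0.008,0,-0.16]
  ],
  "yaw": [0,0,0,0,0,0,0,0],
  "gripper": [1,1,1,1,1,1,1,1]
}}

```text
time_s: 5.35
eef_pos: [443.9, -123.1, 179.5]
tcp_rot: [-2.22, -2.223, 0.0]
contact_force: [0.3, -0.3, 0.1]
gripper_width: -0.5
finger_force: 0.0
```

```bash
python3 -c "
from h import *
im,d,c=snap('side','2',200,360,150,290,500)
im,d2,c2=snap('top','2',230,390,150,260,500)
cv2.imwrite('pics/s2.png',c[:300] if 0 else np.vstack([cv2.resize(c,(340,298)),cv2.resize(c2,(340,234))])); go(445,-100,75,0)
for n in('side','top'):
  P=world(n,np.load(n+'_2.npz')['d'])
  for r in finder.cut_out(n,'cup'):
    q=P[r['pixels']];q=q[~np.isnan(q[:,0])]; print(n,r['confidence'],r['extent'],np.percentile(q,[3,50,97],axis=0).round().tolist())
"
```

```text
pos [ 443.3 -123.   178.9] ytool 0.1 dp [0.0458 0.0038 0.2077] yaw 0.0003
side 0.82 [246.9, 213.7, 30.4, 33.3] [[425.0, -115.0, 9.0], [447.0, -87.0, 50.0], [477.0, -42.0, 66.0]]
side 0.82 [278.6, 271.4, 31.3, 39.8] [[390.0, -326.0, -1.0], [422.0, -295.0, 52.0], [467.0, -265.0, 78.0]]
side 0.61 [282.1, 197.8, 26.5, 36.3] [[527.0, -101.0, -0.0], [554.0, -78.0, 54.0], [588.0, -40.0, 78.0]]
top 0.97 [279.2, 190.4, 34.9, 28.2] [[427.0, -112.0, 10.0], [453.0, -69.0, 54.0], [485.0, -35.0, 68.0]]
top 0.79 [386.5, 206.5, 14.9, 22.2] [[397.0, -324.0, 15.0], [427.0, -318.0, 54.0], [449.0, -301.0, 82.0]]
top 0.67 [286.7, 148.8, 20.3, 27.5] [[529.0, -98.0, 4.0], [568.0, -72.0, 42.0], [588.0, -40.0, 80.0]]
```

View pics/s2.png

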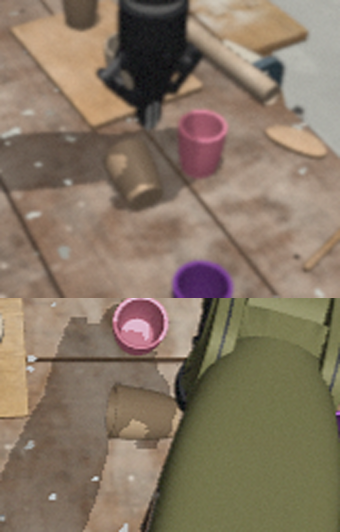

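The side view shows the cup lying at (135,172) with its foot toward the camera. The top view shows it at (140,412) with the mouth toward +y. I'll fit its axis next.

```bash
cat >> h.py <<'E'
from scipy.optimize import least_squares
def fit_lying(tag,p0):
    Q=[]
    for n in("side","top"):
        z=np.load(f"{n}_{tag}.npz"); P=world(n,z["d"])
        r=[r for r in finder.cut_out(n,"cup")]
        def dist(r):
            q=P[r["pixels"]]; return np.linalg.norm(np.nanmedian(q,0)[:2]-np.array(p0[:2]))
        r=min(r,key=dist); m=cv2.erode(r["pixels"].astype(np.uint8),np.ones((3,3)))>0
        q=P[m]; q=q[(q[:,2]>6)&(np.hypot(q[:,0]-p0[0],q[:,1]-p0[1])<90)]; Q.append(q)
    q=np.vstack(Q)
    def res(v):
        a=np.array([np.cos(v[3])*np.cos(v[4]),np.sin(v[3])*np.cos(v[4]),np.sin(v[4])])
        w=q-v[:3]; t=w@a; rr=np.linalg.norm(w-np.outer(t,a),axis=1)
        side=rr-np.interp(t,[0,30,78],[24.5,30,33]); ft=np.abs(t)
        return np.where((rr<24.5)&(ft<8),t,side+np.where(t<0,-t,0)+np.where(t>78,t-78,0))
    s=least_squares(res,[p0[0],p0[1],29,p0[2],.06],loss="soft_l1",f_scale=1.5)
    v=s.x; print("foot",v[:3].round(1),"yaw",np.degrees(v[3]).round(1),"pitch",np.degrees(v[4]).round(1),"rms",np.median(np.abs(res(v))).round(2),len(Q[0]),len(Q[1])); return v
E
python3 -c "
from h import *
v=fit_lying('2',(450,-115,1.57))
a=np.array([np.cos(v[3]),np.sin(v[3])])
for h in(26,28,30): print(h,v[:2]+a*h)
c=np.degrees(v[3])-90; print(c)
go(*(v[:2]+a*28),140,c)"
```

```text
foot [ 452.1 -111.2   24.3] yaw 84.6 pitch 9.6 rms 1.27 533 647
26 [454.50965121 -85.34267121]
28 [454.69840601 -83.35159823]
30 [454.88716082 -81.36052525]
-5.415486661270862
pos [ 443.6 -123.   179.1] ytool 0.1 dp [0.0793 0.0224 0.0782] yaw 0.0153
```

```bash
python3 -c "
from h import *
go(453.8,-93,110,-5.4); go(453.8,-93,24,-5.4)"
```

```text
pos [ 443.6 -123.   179.1] ytool 0.1 dp [0.06   0.0207 0.1382] yaw 0.0153
pos [ 443.6 -123.   179.1] ytool 0.1 dp [0.0599 0.0209 0.3102] yaw 0.0153
```

Emit:
{"method": "send_rows", "body": {
  "dp": [
    [0.03,0.01,0.03],
    [0.06,0.021,0.06],
    [0.06,0.021,0.12],
    [0.06,0.021,0.18],
    [0.06,0.021,0.24],
    [0.06,0.021,0.28],
    [0.06,0.021,0.305],
    [0.06,0.021,0.31]
  ],
  "yaw": [0.008,0.0153,0.0153,0.0153,0.0153,0.0153,0.0153,0.0153],
  "gripper": [-1,-1,-1,-1,-1,-1,-1,-1]
}}

```text
time_s: 6.45
eef_pos: [452.9, -92.8, 23.1]
tcp_rot: [-2.321, -2.112, 0.004]
contact_force: [-0.5, -0.0, 1.2]
gripper_width: 85.6
finger_force: 0.0
```

Emit:
{"method": "send_rows", "body": {
  "dp": [
    [0,0,0],
    [0,0,0],
    [0,0,0],
    [0,0,0],
    [0,0,0],
    [0,0,0],
    [0,0,0],
    [0,0,0]
  ],
  "yaw": [0,0,0,0,0,0,0,0],
  "gripper": [0,0.2,0.4,0.6,0.8,1,1,1],
  "force": 20
}}

```text
time_s: 7.25
eef_pos: [455.1, -93.3, 25.8]
tcp_rot: [2.323, 2.113, 0.001]
contact_force: [-1.9, -0.3, 7.7]
gripper_width: 59.7
finger_force: 21.3
```

Emit:
{"method": "send_rows", "body": {
  "dp": [
    [0,0,-0.02],
    [0,0,-0.04],
    [0,0,-0.07],
    [0,0,-0.1],
    [0,0,-0.14],
    [0,0,-0.18],
    [0,0,-0.2],
    [0,0,-0.2]
  ],
  "yaw": [0,0,0,0,0,0,0,0],
  "gripper": [1,1,1,1,1,1,1,1]
}}

```text
time_s: 8.05
eef_pos: [456.0, -93.5, 126.6]
tcp_rot: [2.321, 2.112, 0.004]
contact_force: [0.5, 0.7, -1.2]
gripper_width: 59.7
finger_force: 22.0
```

```bash
python3 -c "
from h import *
im,d,c=snap('side','3',200,320,150,260,400)
im,d2,c2=snap('top','3',230,390,150,260,400)
cv2.imwrite('pics/s3.png',c); go(445,-100,75,0)
for n in('side','top'):
  P=world(n,np.load(n+'_3.npz')['d'])
  for r in finder.cut_out(n,'cup'):
    q=P[r['pixels']];q=q[~np.isnan(q[:,0])]; print(n,r['confidence'],r['extent'],np.percentile(q,[3,50,97],axis=0).round().tolist())
"
```

```text
pos [454.4 -93.1 124.7] ytool -5.4 dp [-0.0155 -0.0174  0.0993] yaw -0.015
side 0.98 [247.8, 191.9, 32.1, 31.9] [[423.0, -116.0, 106.0], [449.0, -104.0, 146.0], [483.0, -43.0, 179.0]]
side 0.9 [282.5, 197.5, 23.5, 37.4] [[527.0, -100.0, 2.0], [554.0, -77.0, 55.0], [586.0, -37.0, 78.0]]
side 0.56 [279.0, 272.8, 29.0, 40.0] [[390.0, -326.0, 4.0], [422.0, -296.0, 53.0], [450.0, -267.0, 79.0]]
top 0.83 [371.2, 207.2, 33.8, 22.8] [[392.0, -324.0, 3.0], [424.0, -305.0, 43.0], [449.0, -264.0, 80.0]]
top 0.82 [285.0, 150.9, 16.5, 26.5] [[529.0, -85.0, 0.0], [570.0, -65.0, 32.0], [588.0, -40.0, 79.0]]
top 0.77 [280.2, 183.3, 13.7, 26.0] [[429.0, -60.0, 105.0], [457.0, -45.0, 158.0], [487.0, -33.0, 169.0]]
```

View pics/s3.png

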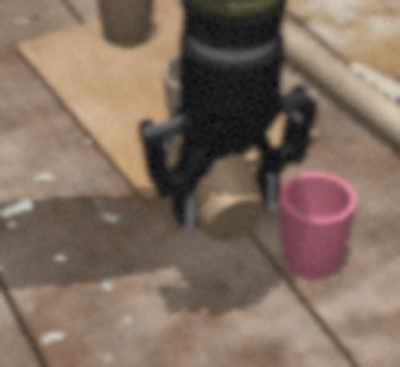

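The cup, at crop (230,205), stays horizontal in the grip with its foot disc facing the camera, so the pads don't let it swing. I'll turn it in the grip by pushing its lower rim against the fixed board's edge.

```bash
python3 -c "
from h import *
s=env.observe(); print(np.degrees(s['joint_pos']).round(1))
z=np.load('top0.npz'); P=world('top',z['d'])
capture('top'); m=(np.abs(P[...,2]-12)<5)&(P[...,0]>400)&(P[...,0]<680)&(P[...,1]>30)&(P[...,1]<400)
import cv2
b=max(finder.cut_out('top','ware_board'),key=lambda r:r['confidence'])['pixels']
q=P[b]; q=q[~np.isnan(q[:,0])]; q=q[np.abs(q[:,2]-12)<6]
r=cv2.minAreaRect(q[:,:2].astype(np.float32)); print(r); print(cv2.boxPoints(r).round(1))
"
```

```text
[-11.6  14.4 -28.7  47.   -0.   83.8]
((546.8443603515625, 220.14151000976562), (203.568359375, 300.4165344238281), 3.5963449478149414)
[[435.8 363.7]
 [454.7  63.8]
 [657.9  76.6]
 [639.  376.4]]
```

```bash
python3 -c "
from h import *
go(480,-6,110,3.6)"
```

```text
pos [453.7 -93.  123.9] ytool -5.4 dp [0.1782 0.0359 0.0278] yaw -0.025
```

Emit:
{"method": "send_rows", "body": {
  "dp": [
    [0.04,0.007,0],
    [0.08,0.015,0],
    [0.12,0.025,0],
    [0.15,0.032,0.01],
    [0.17,0.036,0.02],
    [0.178,0.036,0.028],
    [0.178,0.036,0.028],
    [0.178,0.036,0.028]
  ],
  "yaw": [-0.005,-0.01,-0.015,-0.02,-0.025,-0.025,-0.025,-0.025],
  "gripper": [1,1,1,1,1,1,1,1]
}}

```text
time_s: 9.15
eef_pos: [480.3, -6.7, 110.5]
tcp_rot: [-2.151, -2.289, 0.002]
contact_force: [0.6, 0.2, -1.3]
gripper_width: 59.1
finger_force: 22.0
```

```bash
python3 -c "
from h import *
go(480,-6,27,3.6)"
```

```text
pos [480.3  -6.7 110.5] ytool 3.6 dp [ 0.0014 -0.0003  0.167 ] yaw -0.0001
```

Emit:
{"method": "send_rows", "body": {
  "dp": [
    [0,0,0.04],
    [0,0,0.08],
    [0,0,0.12],
    [0,0,0.145],
    [0,0,0.155],
    [0,0,0.16],
    [0,0,0.165],
    [0,0,0.166]
  ],
  "yaw": [0,0,0,0,0,0,0,0],
  "gripper": [1,1,1,1,1,1,1,1]
}}

```text
time_s: 9.95
eef_pos: [481.4, -6.4, 28.3]
tcp_rot: [2.151, 2.289, 0.001]
contact_force: [-1.0, -0.3, -1.6]
gripper_width: 59.4
finger_force: 22.1
```

Emit:
{"method": "send_rows", "body": {
  "dp": [
    [0,0,0],
    [0,0,0],
    [0,0,0],
    [0,0,0],
    [0,0,-0.03],
    [0,0,-0.1],
    [-0.04,0,-0.2],
    [-0.12,0,-0.3]
  ],
  "yaw": [0,0,0,0,0,0,0,0],
  "gripper": [0.2,0,-0.4,-1,-1,-1,-1,-1]
}}

```text
time_s: 10.75
eef_pos: [484.0, -54.7, 165.9]
tcp_rot: [2.147, 2.293, 0.001]
contact_force: [1.7, -0.7, -0.1]
gripper_width: 85.6
finger_force: 0.0
```

```bash
python3 -c "
from h import *
im,d,c=snap('side','4',200,320,150,260,400)
im,d2,c2=snap('top','4',230,390,150,260,400)
cv2.imwrite('pics/s4.png',np.hstack([c,c2])); 
v=fit_lying('4',(480,-24,1.63))
a=np.array([np.cos(v[3]),np.sin(v[3])])
print(v[:2]+a*40,v[:2]+a*78); go(*(v[:2]+a*40),30,3.6)
"
```

```text
Traceback (most recent call last):
ValueError: all the input array dimensions except for the concatenation axis must match exactly, but along dimension 0, the array at index 0 has size 367 and the array at index 1 has size 275
```

```bash
python3 -c "
from h import *
c=np.load('side_4.npz')['im'][150:260,200:320,::-1];c2=np.load('top_4.npz')['im'][150:260,220:340,::-1]
cv2.imwrite('pics/s4.png',np.hstack([cv2.resize(c,(396,363)),cv2.resize(c2,(396,363))]))
v=fit_lying('4',(480,-24,1.63))
a=np.array([np.cos(v[3]),np.sin(v[3])])
print(v[:2]+a*40,v[:2]+a*78); go(*(v[:2]+a*40),30,3.6)
"
```

```text
foot [481.  -25.4  23.8] yaw 92.8 pitch 10.1 rms 1.23 467 453
[479.04711341  14.53016261] [477.18686538  52.4846021 ]
pos [484.9 -55.8 164.9] ytool 3.5 dp [ 0.1412 -0.004   0.2699] yaw -0.0003
```

View pics/s4.png

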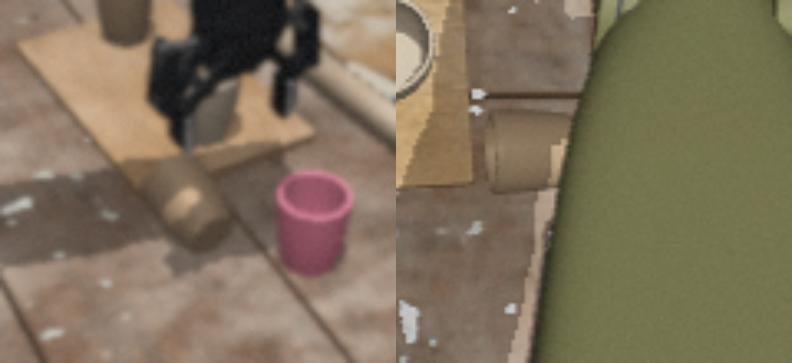

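The cup lies square to the board edge: in the right picture its mouth is at (488,150) and the edge at (470,140), a gap of about 13 mm. I'll regrasp it mid-body and turn it against the edge.

Emit:
{"method": "send_rows", "body": {
  "dp": [
    [0.05,0,0],
    [0.1,-0.003,0.0],
    [0.141,-0.004,0.03],
    [0.141,-0.004,0.1],
    [0.141,-0.004,0.18],
    [0.141,-0.004,0.24],
    [0.141,-0.004,0.268],
    [0.141,-0.004,0.269]
  ],
  "yaw": [0,0,0,0,0,0,0,0],
  "gripper": [-1,-1,-1,-1,-1,-1,-1,-1]
}}

```text
time_s: 11.75
eef_pos: [473.2, 15.6, 25.7]
tcp_rot: [-2.145, -2.286, 0.009]
contact_force: [-0.2, -0.2, 1.3]
gripper_width: 85.2
finger_force: 0.0
```

Emit:
{"method": "send_rows", "body": {
  "dp": [
    [0,0,0],
    [0,0,0],
    [0,0,0],
    [0,0,0],
    [0,0,0],
    [0,0,0],
    [0,0,0],
    [0,0,0]
  ],
  "yaw": [0,0,0,0,0,0,0,0],
  "gripper": [0,0.2,0.4,0.6,0.8,1,1,1],
  "force": 20
}}

```text
time_s: 12.55
eef_pos: [478.1, 15.2, 29.7]
tcp_rot: [2.15, 2.29, 0.002]
contact_force: [-0.2, 0.6, 3.5]
gripper_width: 63.2
finger_force: 22.2
```

```bash
python3 -c "
from h import *
go(478,27,30,3.6)"
```

```text
pos [478.1  15.2  29.7] ytool 3.6 dp [ 0.0236  0.0012 -0.0005] yaw -0.0
```

Emit:
{"method": "send_rows", "body": {
  "dp": [
    [0.01,0,-0.002],
    [0.02,0,-0.002],
    [0.026,0,-0.004],
    [0.03,0,-0.008],
    [0.034,0,-0.012],
    [0.038,0,-0.016],
    [0.042,0,-0.019],
    [0.046,0,-0.022]
  ],
  "yaw": [0,0,0,0,0,0,0,0],
  "gripper": [1,1,1,1,1,1,1,1]
}}

```text
time_s: 13.35
eef_pos: [475.3, 36.4, 40.1]
tcp_rot: [2.15, 2.288, -0.007]
contact_force: [-0.4, -4.9, 0.6]
gripper_width: 62.9
finger_force: 22.4
```

Emit:
{"method": "send_rows", "body": {
  "dp": [
    [0.004,0,-0.003],
    [0.008,0,-0.005],
    [0.012,0,-0.007],
    [0.016,0,-0.009],
    [0.02,0,-0.01],
    [0.024,0,-0.011],
    [0.028,0,-0.011],
    [0.03,0,-0.011]
  ],
  "yaw": [0,0,0,0,0,0,0,0],
  "gripper": [1,1,1,1,1,1,1,1]
}}

```text
time_s: 14.15
eef_pos: [474.7, 52.2, 46.1]
tcp_rot: [2.15, 2.289, -0.003]
contact_force: [-2.6, -5.7, 6.5]
gripper_width: 63.1
finger_force: 26.7
```

```bash
python3 -c "
from h import *
im,d,c=snap('side','5',200,320,140,250,600)
cv2.imwrite('pics/s5.png',c); go(478,27,30,3.6)
P=world('side',d)
for r in finder.cut_out('side','cup'):
    q=P[r['pixels']];q=q[~np.isnan(q[:,0])]; print(r['confidence'],r['extent'],np.percentile(q,[3,50,97],axis=0).round().tolist())
"
```

```text
pos [474.7  52.3  46.2] ytool 3.6 dp [-0.0509  0.0034  0.0324] yaw -0.0
0.87 [280.4, 274.0, 29.4, 35.9] [[390.0, -326.0, 8.0], [421.0, -296.0, 54.0], [449.0, -267.0, 78.0]]
0.86 [241.4, 192.2, 21.0, 15.8] [[445.0, 7.0, 48.0], [465.0, 22.0, 76.0], [495.0, 49.0, 94.0]]
0.85 [284.1, 199.6, 21.8, 36.3] [[527.0, -100.0, 6.0], [553.0, -79.0, 55.0], [586.0, -41.0, 78.0]]
```

View pics/s5.png

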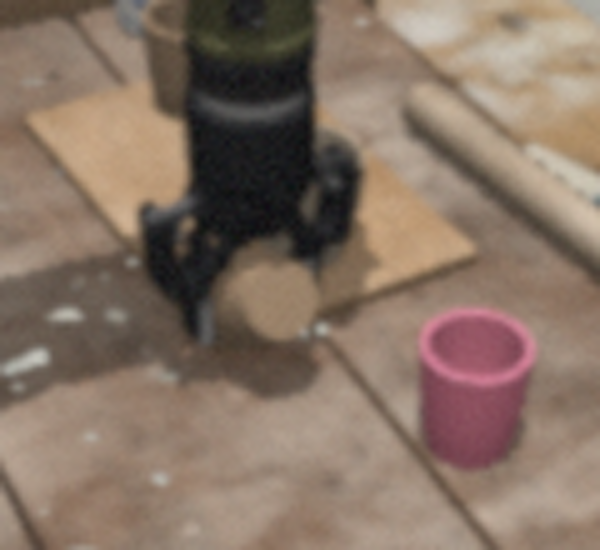

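The foot disc, at crop (278,300), now faces up toward the camera, so the turning works. I'll measure the tilt.

```bash
cat >> h.py <<'E'
def tilt(tag,near,zmin):
    """fit lying/tilted cup axis from side view points near (x,y); returns foot, axis"""
    z=np.load(f"side_{tag}.npz"); P=world("side",z["d"]); rs=finder.cut_out("side","cup")
    r=min(rs,key=lambda r:np.linalg.norm(np.nanmedian(P[r["pixels"]],0)[:2]-np.array(near)))
    m=cv2.erode(r["pixels"].astype(np.uint8),np.ones((3,3)))>0
    q=P[m]; q=q[~np.isnan(q[:,0])]; rng=np.random.default_rng(0); best=(0,)
    for _ in range(500):
        a,b,c=q[rng.choice(len(q),3,replace=False)]; n=np.cross(b-a,c-a); l=np.linalg.norm(n)
        if l<50: continue
        n/=l; k=np.abs((q-a)@n)<1.5
        if k.sum()>best[0]: best=(k.sum(),k)
    s=q[best[1]]; c=s.mean(0); n=np.linalg.svd(s-c)[2][2]; n*=np.sign(n[2])
    print("foot plane",best[0],len(q),"c",c.round(1),"n",n.round(2),"elev",np.degrees(np.arcsin(n[2])).round(1))
E
python3 -c "
from h import *
capture('side'); tilt('5',(465,22),0)"
```

```text
foot plane 100 270 c [472.   17.5  78.2] n [ 0.05 -0.82  0.57] elev 34.5
```

Emit:
{"method": "send_rows", "body": {
  "dp": [
    [0.004,0,0],
    [0.008,0,0],
    [0.012,0,0],
    [0.016,0,0],
    [0.02,0,0],
    [0.024,0,0],
    [0.028,0,0],
    [0.032,0,0]
  ],
  "yaw": [0,0,0,0,0,0,0,0],
  "gripper": [1,1,1,1,1,1,1,1]
}}

```text
time_s: 15.15
eef_pos: [474.4, 63.1, 46.2]
tcp_rot: [2.146, 2.279, -0.016]
contact_force: [0.1, -23.0, 8.0]
gripper_width: 63.3
finger_force: 32.1
```

```bash
python3 -c "
from h import *
snap('side','6',200,320,140,250,600)
tilt('6',(465,35),0); go(475,-10,80,3.6)"
```

```text
foot plane 96 258 c [470.3  36.4  87.4] n [ 0.06 -0.66  0.75] elev 48.7
pos [474.4  63.1  46.2] ytool 3.4 dp [-0.147  -0.0074 -0.0654] yaw -0.0005
```

Emit:
{"method": "send_rows", "body": {
  "dp": [
    [-0.01,0,0],
    [-0.02,0,-0.02],
    [-0.06,0,-0.03],
    [-0.1,0,-0.03],
    [-0.14,0,-0.03],
    [-0.16,0,-0.03],
    [-0.17,0,-0.02],
    [-0.17,0,-0.01]
  ],
  "yaw": [0,0,0,0,0,0,0,0],
  "gripper": [1,1,1,1,1,1,1,1]
}}

```text
time_s: 16.05
eef_pos: [479.7, -15.8, 50.6]
tcp_rot: [-2.151, -2.289, -0.002]
contact_force: [0.3, 0.2, -1.7]
gripper_width: 63.2
finger_force: 29.6
```

```bash
python3 -c "
from h import *
snap('side','7',200,320,140,250,600)
tilt('7',(465,-40),0); go(475,-15,39,3.6); print(env.observe()['contact_force'])"
```

```text
foot plane 120 292 c [477.3 -43.8  90.2] n [ 0.04 -0.7   0.72] elev 45.7
pos [478.6 -15.3  49.8] ytool 3.6 dp [ 0.001  -0.0071  0.0217] yaw 0.0001
[-0.37960926 -0.29062317 -1.5941938 ]
```

Emit:
{"method": "send_rows", "body": {
  "dp": [
    [0,0,0.01],
    [0,0,0.02],
    [0.006,0,0.024],
    [0.014,0,0.026],
    [0.022,0,0.027],
    [0.03,0,0.028],
    [0.038,0,0.028],
    [0.046,0,0.028]
  ],
  "yaw": [0,0,0,0,0,0,0,0],
  "gripper": [1,1,1,1,1,1,1,1],
  "force": 20
}}

```text
time_s: 16.95
eef_pos: [479.7, 6.5, 38.0]
tcp_rot: [2.148, 2.287, 0.001]
contact_force: [-0.2, -3.1, 4.5]
gripper_width: 63.4
finger_force: 31.0
```

```bash
python3 -c "
from h import *
snap('side','8',200,320,140,250,600)
tilt('8',(465,-20),0); go(475,-15,39,3.6); print(env.observe()['contact_force'])"
```

```text
foot plane 104 275 c [477.7 -22.2  77.8] n [ 0.03 -0.66  0.75] elev 48.9
pos [479.6   7.3  37.9] ytool 3.6 dp [-0.0439 -0.0121 -0.0021] yaw 0.0001
[ 0.02635833 -1.88706016  6.62441464]
```

Emit:
{"method": "send_rows", "body": {
  "dp": [
    [0.006,0,0.003],
    [0.014,0,0.006],
    [0.022,0,0.008],
    [0.03,0,0.01],
    [0.038,0,0.012],
    [0.046,0,0.014],
    [0.054,0,0.016],
    [0.062,0,0.018]
  ],
  "yaw": [0,0,0,0,0,0,0,0],
  "gripper": [1,1,1,1,1,1,1,1],
  "force": 20
}}

```text
time_s: 17.85
eef_pos: [483.9, 31.2, 34.4]
tcp_rot: [2.138, 2.268, -0.002]
contact_force: [-2.1, -16.7, 43.7]
gripper_width: 63.1
finger_force: 44.2
```

```bash
python3 -c "
from h import *
snap('side','9',200,320,140,250,600)
tilt('9',(465,10),0); go(475,-15,39,3.6); print(env.observe()['contact_force'])"
```

```text
foot plane 93 293 c [ 4.799e+02 -2.000e-01  7.740e+01] n [-0.04 -0.59  0.8 ] elev 53.6
pos [484.1  32.9  34.2] ytool 3.4 dp [-0.0946 -0.0238 -0.0085] yaw -0.0004
[ -0.88853621 -15.57719807  40.32172949]
```

Emit:
{"method": "send_rows", "body": {
  "dp": [
    [0,0,-0.014],
    [0,0,-0.018],
    [0.004,0,-0.018],
    [0.01,0,-0.018],
    [0.016,0,-0.018],
    [0.022,0,-0.02],
    [0.028,0,-0.026],
    [0.032,0,-0.034]
  ],
  "yaw": [0,0,0,0,0,0,0,0],
  "gripper": [1,1,-0.3,-0.5,-0.6,-0.65,-0.7,-0.75],
  "force": 20
}}

```text
time_s: 18.75
eef_pos: [474.9, 54.3, 44.8]
tcp_rot: [-2.15, -2.29, 0.001]
contact_force: [-0.7, -0.3, -0.4]
gripper_width: 74.5
finger_force: 0.0
```

```bash
python3 -c "
from h import *
im,d,c=snap('side','10',200,320,140,250,600)
cv2.imwrite('pics/s10.png',c)
tilt('10',(465,30),0); go(475,-15,39,3.6); print(env.observe()['contact_force'])"
```

```text
foot plane 137 491 c [454.  -18.1  59.7] n [-0.21 -0.31  0.93] elev 68.3
pos [475.7  54.3  45.5] ytool 3.6 dp [-0.1381 -0.0102  0.0129] yaw 0.0
[0.27456889 0.85944654 0.65875484]
```

View pics/s10.png

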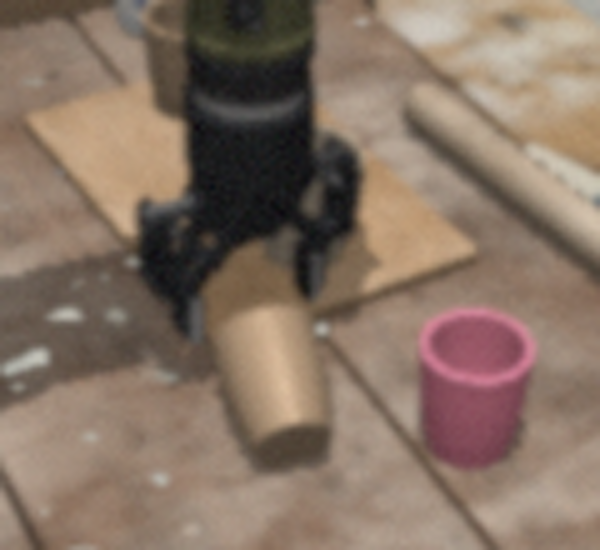

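The cup fell back on its side, with its foot at crop (285,440). I'll regrasp nearer the foot so the palm stays clear, and push at the edge again but past balance.

```bash
python3 -c "
from h import *
snap('top','10',200,320,140,250,600)
v=fit_lying('10',(470,-20,1.6))
a=np.array([np.cos(v[3]),np.sin(v[3])])
print(v[:2]+a*29,v[:2]+a*78); go(*(v[:2]+a*29),30,np.degrees(v[3])-90)
"
```

```text
foot [456.4 -31.4  30.4] yaw 1388.2 pitch 835.5 rms 6.02 491 153
[474.336049   -54.21465705] [504.63202223 -92.7263956 ]
pos [475.2  53.8  45. ] ytool 3.6 dp [-0.2156 -0.0153  0.0299] yaw 0.4039
```

Emit:
{"method": "send_rows", "body": {
  "dp": [
    [0,0,-0.02],
    [0,0,-0.06],
    [0,0,-0.12],
    [0,0,-0.2],
    [-0.04,0,-0.26],
    [-0.1,0,-0.28],
    [-0.16,0,-0.28],
    [-0.2,0,-0.28]
  ],
  "yaw": [0,0,0,0,0,0,0,0],
  "gripper": [-1,-1,-1,-1,-1,-1,-1,-1]
}}

```text
time_s: 19.8
eef_pos: [481.8, -47.7, 186.4]
tcp_rot: [2.151, 2.287, 0.002]
contact_force: [-0.3, -0.6, -0.7]
gripper_width: 85.3
finger_force: 0.0
```

```bash
python3 -c "
from h import *
snap('top','11',200,320,140,250,600);snap('side','11',200,320,140,250,600)
v=fit_lying('11',(470,-20,1.6))
a=np.array([np.cos(v[3]),np.sin(v[3])])
print(v[:2]+a*29,v[:2]+a*78); go(*(v[:2]+a*29),30,np.degrees(v[3])-90)
for n in('side','top'):
  P=world(n,np.load(n+'_11.npz')['d'])
  for r in finder.cut_out(n,'cup'):
    q=P[r['pixels']];q=q[~np.isnan(q[:,0])]; print(n,round(r['confidence'],2),r['extent'],np.percentile(q,[3,50,97],axis=0).round().tolist())
"
```

```text
foot [454.6 -39.3  24.3] yaw 78.3 pitch 9.1 rms 0.91 473 0
[460.49488574 -10.94848524] [470.43113226  37.03350102]
pos [481.2 -46.  185.2] ytool 3.5 dp [ 0.0724 -0.037   0.3104] yaw 0.0423
side 0.85 [278.8, 273.0, 31.9, 36.6] [[390.0, -326.0, 9.0], [422.0, -295.0, 54.0], [450.0, -267.0, 78.0]]
side 0.61 [241.2, 200.4, 24.7, 30.5] [[432.0, -44.0, 13.0], [455.0, -14.0, 50.0], [489.0, 31.0, 66.0]]
side 0.57 [283.5, 197.4, 25.3, 35.6] [[527.0, -101.0, 6.0], [555.0, -78.0, 55.0], [586.0, -40.0, 78.0]]
top 0.69 [373.3, 204.9, 31.0, 26.7] [[392.0, -323.0, 4.0], [424.0, -304.0, 43.0], [449.0, -264.0, 80.0]]
```

Emit:
{"method": "send_rows", "body": {
  "dp": [
    [0.03,-0.015,0.02],
    [0.06,-0.03,0.05],
    [0.072,-0.037,0.11],
    [0.072,-0.037,0.18],
    [0.072,-0.037,0.24],
    [0.072,-0.037,0.28],
    [0.072,-0.037,0.305],
    [0.072,-0.037,0.31]
  ],
  "yaw": [0.02,0.042,0.042,0.042,0.042,0.042,0.042,0.042],
  "gripper": [-1,-1,-1,-1,-1,-1,-1,-1]
}}

```text
time_s: 20.9
eef_pos: [459.0, -10.2, 28.3]
tcp_rot: [-2.43, -1.987, 0.004]
contact_force: [-0.5, -0.0, -0.7]
gripper_width: 85.2
finger_force: 0.0
```

Emit:
{"method": "send_rows", "body": {
  "dp": [
    [0,0,0],
    [0,0,0],
    [0,0,0],
    [0,0,0],
    [0,0,0],
    [0,0,0],
    [0,0,-0.01],
    [0,0,-0.02]
  ],
  "yaw": [0,0,0,0,0,0,0,0],
  "gripper": [0,0.2,0.4,0.6,0.8,1,1,1],
  "force": 20
}}

```text
time_s: 21.7
eef_pos: [460.5, -11.4, 40.0]
tcp_rot: [2.433, 1.987, -0.001]
contact_force: [0.8, -0.7, -1.1]
gripper_width: 61.4
finger_force: 22.2
```

```bash
python3 -c "
from h import *
snap('side','12',200,320,140,250,600)
tilt('12',(458,-20),0); go(482,5,42,3.6); go(481,5,34,3.6)"
```

```text
foot plane 99 369 c [452.9 -40.7  36.7] n [0.2  0.96 0.18] elev 10.3
pos [461.2 -11.4  40.5] ytool -11.5 dp [ 0.0404  0.0342 -0.003 ] yaw -0.0421
pos [461.2 -11.4  40.5] ytool -11.5 dp [0.04   0.0322 0.013 ] yaw -0.0421
```

Emit:
{"method": "send_rows", "body": {
  "dp": [
    [0.01,0.008,0],
    [0.02,0.016,0],
    [0.03,0.025,0],
    [0.04,0.032,0],
    [0.04,0.032,0.006],
    [0.04,0.032,0.012],
    [0.04,0.032,0.014],
    [0.04,0.032,0.014]
  ],
  "yaw": [-0.01,-0.02,-0.03,-0.042,-0.042,-0.042,-0.042,-0.042],
  "gripper": [1,1,1,1,1,1,1,1]
}}

```text
time_s: 22.6
eef_pos: [479.6, 5.0, 32.4]
tcp_rot: [-2.151, -2.288, 0.001]
contact_force: [-0.1, -0.6, -1.5]
gripper_width: 61.7
finger_force: 22.2
```

Emit:
{"method": "send_rows", "body": {
  "dp": [
    [0.008,0,0],
    [0.016,0,-0.004],
    [0.022,0,-0.01],
    [0.028,0,-0.018],
    [0.034,0,-0.026],
    [0.04,0,-0.034],
    [0.046,0,-0.04],
    [0.052,0,-0.045]
  ],
  "yaw": [0,0,0,0,0,0,0,0],
  "gripper": [1,1,1,1,1,1,1,1]
}}

```text
time_s: 23.4
eef_pos: [478.9, 31.6, 55.7]
tcp_rot: [2.151, 2.29, 0.001]
contact_force: [-1.2, -3.2, -1.7]
gripper_width: 61.6
finger_force: 23.7
```

```bash
python3 -c "
from h import *
snap('side','13',200,320,140,250,600)
tilt('13',(478,10),0); go(482,5,42,3.6)"
```

```text
foot plane 77 224 c [475.4   4.7  68.9] n [ 0.05 -0.93  0.35] elev 20.8
pos [479.   31.6  55.8] ytool 3.6 dp [-0.0535  0.0026  0.0275] yaw 0.0001
```

Emit:
{"method": "send_rows", "body": {
  "dp": [
    [-0.002,0,0.01],
    [0,0,0.016],
    [0.006,0,0.014],
    [0.012,0,0.01],
    [0.018,0,0.007],
    [0.024,0,0.004],
    [0.03,0,0.001],
    [0.036,0,0]
  ],
  "yaw": [0,0,0,0,0,0,0,0],
  "gripper": [1,1,1,1,1,1,1,1]
}}

```text
time_s: 24.3
eef_pos: [479.2, 48.1, 56.4]
tcp_rot: [2.149, 2.286, 0.001]
contact_force: [0.5, -5.9, 7.6]
gripper_width: 61.7
finger_force: 32.7
```

```bash
python3 -c "
from h import *
snap('side','14',200,320,140,250,600)
tilt('14',(478,25),0); go(482,5,42,3.6)"
```

```text
foot plane 95 215 c [475.9  27.7  83.7] n [ 0.03 -0.72  0.69] elev 43.9
pos [479.2  48.4  56.4] ytool 3.6 dp [-0.0869  0.0001  0.029 ] yaw -0.0001
```

Emit:
{"method": "send_rows", "body": {
  "dp": [
    [0.005,0,0.001],
    [0.01,0,0.002],
    [0.015,0,0.003],
    [0.02,0,0.004],
    [0.025,0,0.005],
    [0.03,0,0.006],
    [0.035,0,0.007],
    [0.04,0,0.008]
  ],
  "yaw": [0,0,0,0,0,0,0,0],
  "gripper": [1,1,1,1,1,1,1,1]
}}

```text
time_s: 25.2
eef_pos: [478.7, 69.2, 53.1]
tcp_rot: [2.148, 2.287, 0.006]
contact_force: [0.3, -3.3, 9.5]
gripper_width: 61.9
finger_force: 42.2
```

```bash
python3 -c "
from h import *
snap('side','15',200,320,140,250,600)
tilt('15',(478,40),0); go(482,5,42,3.6)"
```

```text
foot plane 91 265 c [464.   53.2  57.3] n [0.48 0.87 0.09] elev 5.3
pos [478.7  69.5  53. ] ytool 3.6 dp [-0.1292 -0.0017  0.0219] yaw -0.0
```

```bash
sed -i 's/        n\/=l; k=/        n\/=l; n*=np.sign(n[2])\n        if abs(n[0])>.15 or n[1]>.15 or n[2]<.3: continue\n        k=/' h.py; python3 -c "
from h import *
snap('side','15',200,320,140,250,600)
tilt('15',(478,40),0)"
```

```text
foot plane 54 280 c [476.7  57.7  89. ] n [-0.01 -0.32  0.95] elev 71.6
```

Emit:
{"method": "send_rows", "body": {
  "dp": [
    [-0.01,0,-0.02],
    [-0.02,0,-0.05],
    [-0.06,0,-0.06],
    [-0.1,0,-0.06],
    [-0.13,0,-0.06],
    [-0.145,0,-0.05],
    [-0.15,0,-0.02],
    [-0.15,0,0.004]
  ],
  "yaw": [0,0,0,0,0,0,0,0],
  "gripper": [1,1,1,1,1,1,1,1]
}}

```text
time_s: 26.2
eef_pos: [480.8, -5.8, 48.6]
tcp_rot: [-2.151, -2.288, -0.001]
contact_force: [-1.4, -0.5, -1.6]
gripper_width: 62.0
finger_force: 39.9
```

Emit:
{"method": "send_rows", "body": {
  "dp": [
    [0,0,0.004],
    [0,0,0.008],
    [0.002,0,0.012],
    [0.004,0,0.015],
    [0.004,0,0.018],
    [0.004,0,0.02],
    [0.004,0,0.021],
    [0.004,0,0.021]
  ],
  "yaw": [0,0,0,0,0,0,0,0],
  "gripper": [1,1,1,1,1,1,1,1]
}}

```text
time_s: 27.0
eef_pos: [483.3, -2.5, 40.9]
tcp_rot: [2.148, 2.289, 0.009]
contact_force: [-0.6, 3.8, 9.3]
gripper_width: 61.6
finger_force: 19.2
```

```bash
python3 -c "
from h import *
snap('side','16',200,320,140,250,600)
tilt('16',(478,-10),0); go(482,5,42,3.6); print(env.observe()['contact_force'])"
```

```text
foot plane 52 250 c [484.2 -12.3  79.3] n [ 0.03 -0.26  0.96] elev 74.6
pos [483.3  -2.5  40.9] ytool 3.6 dp [ 0.0151 -0.0017 -0.0022] yaw 0.0001
[-1.40227745  3.11935905  8.018128  ]
```

Emit:
{"method": "send_rows", "body": {
  "dp": [
    [0,0,-0.002],
    [0,0,-0.002],
    [0,0,-0.002],
    [0,0,-0.002],
    [0,0,-0.002],
    [0,0,-0.03],
    [0,0,-0.1],
    [0,0,-0.2]
  ],
  "yaw": [0,0,0,0,0,0,0,0],
  "gripper": [0,-0.5,-0.6,-0.8,-1,-1,-1,-1]
}}

```text
time_s: 27.9
eef_pos: [478.2, -3.8, 137.5]
tcp_rot: [-2.148, -2.286, 0.007]
contact_force: [0.8, 0.0, 0.8]
gripper_width: 85.9
finger_force: 0.0
```

Emit:
{"method": "send_rows", "body": {
  "dp": [
    [-0.05,0,0],
    [-0.1,0,0],
    [-0.15,0,0],
    [-0.15,0,0],
    [-0.15,0,0],
    [-0.15,0,0],
    [-0.15,0,0],
    [-0.15,0,0]
  ],
  "yaw": [0,0,0,0,0,0,0,0],
  "gripper": [-1,-1,-1,-1,-1,-1,-1,-1]
}}

```text
time_s: 28.7
eef_pos: [485.4, -77.9, 138.7]
tcp_rot: [-2.149, -2.291, 0.0]
contact_force: [0.3, 0.7, 0.4]
gripper_width: 85.5
finger_force: 0.0
```

```bash
python3 -c "
from h import *
im,d,c=snap('side','17',200,320,140,250,396); im2,d2,c2=snap('top','17',100,340,120,260,396)
cv2.imwrite('pics/s17.png',np.vstack([c,c2]))
for n,D in(('side',d),('top',d2)):
  P=world(n,D)
  m=(np.abs(P[...,0]-482)<60)&(np.abs(P[...,1]-0)<55)&(np.abs(P[...,2]-77)<5)
  q=P[m][:,:2]; print(n,len(q),np.median(P[m][:,2]) if len(q) else 0,cv2.minEnclosingCircle(q.astype(np.float32)) if len(q) else 0)
go(482,0,100,3.6)"
```

```text
side 61 77.24377772233095 ((499.0758361816406, -8.925752639770508), 56.82572555541992)
top 310 77.59343188746743 ((499.9681091308594, -7.898983478546143), 57.504188537597656)
pos [485.6 -78.1 138.8] ytool 3.6 dp [0.1564 0.0028 0.0776] yaw 0.0001
```

View pics/s17.png

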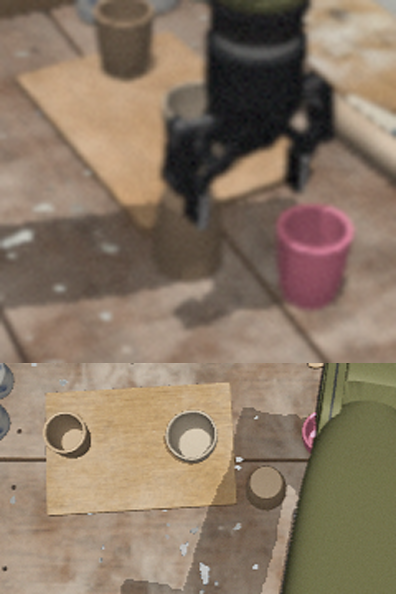

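The cup now stands mouth down, its foot disc at the lower crop's (266,487). The mate is at (67,434) and the beaker at (190,436), both undisturbed. I'll measure precisely.

```bash
cat >> h.py <<'E'
def circ(n,d,c0,z0,zt,R0,full=True):
    """fit a circle centre of known radius to the level patch boundary at height z0"""
    P=world(n,d); m=(np.hypot(P[...,0]-c0[0],P[...,1]-c0[1])<R0+10)&(np.abs(P[...,2]-z0)<zt)
    nl,lab,st,_=cv2.connectedComponentsWithStats(m.astype(np.uint8)); k=1+np.argmax(st[1:,4]); m=lab==k
    c=cv2.findContours(m.astype(np.uint8),cv2.RETR_EXTERNAL,cv2.CHAIN_APPROX_NONE)[0]; c=max(c,key=len)[:,0]
    # subpixel outline to world at z0
    K,o,M=calib(n); v=np.c_[(c[:,0]-K[0,2])/K[0,0],(c[:,1]-K[1,2])/K[1,1],np.ones(len(c))]@M.T
    q=o+v*((z0-o[2])/v[:,2])[:,None]
    s=least_squares(lambda p:np.hypot(q[:,0]-p[0],q[:,1]-p[1])-p[2],[*c0,R0],loss="soft_l1")
    print(n,s.x.round(1),"px",m.sum(),"z",np.median(P[m][:,2]).round(1),"centroid",P[m].mean(0).round(1)); return s.x
E
python3 -c "
from h import *
for t in('17','11'):
  d=np.load(f'top_{t}.npz')['d']; 
  if t=='17': circ('top',d,(478,-8),78,4,24.5)
  circ('top',d,(555,322.6),90,4,33); circ('top',d,(552,130.5),88,4,39)
d=np.load('side_17.npz')['d'];circ('side',d,(551,322),90,4,33); circ('side',d,(552,130),88,4,39)
d=np.load('top0.npz')['d'];circ('top',d,(555,322.6),90,4,33);circ('top',d,(445,-141),78,4,33)
"
```

```text
top [479.1  10.5  18.1] px 174 z 77.7 centroid [479.6  10.4  77.8]
top [554.8 321.8  30.5] px 105 z 89.6 centroid [549.5 330.9  89.5]
top [551.  130.7  37. ] px 75 z 87.4 centroid [565.  151.8  87.7]
top [555.1 321.9  30.3] px 137 z 89.5 centroid [556.1 322.7  89.5]
top [551.  130.5  37.1] px 106 z 87.4 centroid [566.1 136.   87.4]
side [551.8 319.   31.8] px 61 z 88.8 centroid [553.2 318.6  88.8]
side [552.5 125.2  41.6] px 28 z 86.9 centroid [536.2 155.1  86.9]
top [555.  322.2  31.6] px 143 z 89.4 centroid [555.5 322.8  89.4]
top [ 445.5 -140.4   30.2] px 149 z 77.3 centroid [ 445.8 -141.2   77.3]
```

Emit:
{"method": "send_rows", "body": {
  "dp": [
    [0.02,0,0],
    [0.04,0,0],
    [0.06,0,0],
    [0.08,-0.001,0],
    [0.1,-0.001,0],
    [0.12,-0.001,0],
    [0.14,-0.002,0],
    [0.177,-0.002,0]
  ],
  "yaw": [-0.02,-0.04,-0.06,-0.08,-0.1,-0.12,-0.14,-0.16],
  "gripper": [-1,-1,-1,-1,-1,-1,-1,-1]
}}

```text
time_s: 29.6
eef_pos: [479.0, 9.8, 138.8]
tcp_rot: [0.775, 3.044, -0.001]
contact_force: [0.3, 0.3, -0.1]
gripper_width: 85.5
finger_force: 0.0
```

```bash
python3 -c "
from h import *
go(479.3,10.5,36,93.6)"
```

```text
pos [479.    9.8 138.8] ytool 61.4 dp [2.000e-04 1.500e-03 2.057e-01] yaw -0.0893
```

Emit:
{"method": "send_rows", "body": {
  "dp": [
    [0,0.001,0],
    [0,0.001,0],
    [0,0.001,0],
    [0,0.001,0.02],
    [0,0.001,0.06],
    [0,0.001,0.12],
    [0,0.001,0.17],
    [0,0.001,0.205]
  ],
  "yaw": [-0.022,-0.044,-0.066,-0.089,-0.089,-0.089,-0.089,-0.089],
  "gripper": [-1,-1,-1,-1,-1,-1,-1,-1]
}}

```text
time_s: 30.4
eef_pos: [478.4, 10.3, 34.8]
tcp_rot: [0.089, -3.139, -0.0]
contact_force: [0.6, 0.7, 0.4]
gripper_width: 85.4
finger_force: 0.0
```

Emit:
{"method": "send_rows", "body": {
  "dp": [
    [0,0,0],
    [0,0,0],
    [0,0,0],
    [0,0,0],
    [0,0,0],
    [0,0,0],
    [0,0,0],
    [0,0,0]
  ],
  "yaw": [0,0,0,0,0,0,0,0],
  "gripper": [-0.4,-0.2,0,0,0,0,0,0],
  "force": 20
}}

```text
time_s: 31.2
eef_pos: [479.6, 10.0, 36.6]
tcp_rot: [-0.088, 3.14, -0.0]
contact_force: [-0.3, -0.3, 0.9]
gripper_width: 60.0
finger_force: 22.4
```

Emit:
{"method": "send_rows", "body": {
  "dp": [
    [0,0,0],
    [0,0,0],
    [0,0,-0.02],
    [0,0,-0.08],
    [0,0,-0.15],
    [0,0,-0.2],
    [0,0,-0.2],
    [0,0,-0.2]
  ],
  "yaw": [0,0,0,0.0,0.02,0.04,0.06,0.08],
  "gripper": [-0.7,-1,-1,-1,-1,-1,-1,-1]
}}

```text
time_s: 32.0
eef_pos: [480.3, 10.1, 138.3]
tcp_rot: [0.702, 3.059, 0.001]
contact_force: [0.4, -0.3, -0.4]
gripper_width: 85.4
finger_force: 0.0
```

```bash
python3 -c "
from h import *
go(479.3,10.5,36,3.6)"
```

```text
pos [480.3  10.1 138.3] ytool 64.1 dp [ 0.0028 -0.0005  0.2047] yaw 0.1681
```

Emit:
{"method": "send_rows", "body": {
  "dp": [
    [0,0,0],
    [0,0,0],
    [0,0,0],
    [0,0,0],
    [0,0,0],
    [0,0,0],
    [0,0,0],
    [0,0,0]
  ],
  "yaw": [0.022,0.044,0.066,0.088,0.11,0.132,0.154,0.168],
  "gripper": [-1,-1,-1,-1,-1,-1,-1,-1]
}}

```text
time_s: 32.8
eef_pos: [479.3, 10.1, 137.0]
tcp_rot: [2.148, 2.292, 0.001]
contact_force: [-0.1, -0.2, -0.4]
gripper_width: 85.8
finger_force: 0.0
```

```bash
python3 -c "
from h import *
go(479.5,10.1,36,3.6)"
```

```text
pos [479.3  10.1 137. ] ytool 3.7 dp [1.000e-04 3.000e-04 2.021e-01] yaw 0.0003
```

Emit:
{"method": "send_rows", "body": {
  "dp": [
    [0,0,0.06],
    [0,0,0.12],
    [0,0,0.17],
    [0,0,0.2],
    [0,0,0.202],
    [0,0,0.202],
    [0,0,0.202],
    [0,0,0.202]
  ],
  "yaw": [0,0,0,0,0,0,0,0],
  "gripper": [-1,-1,-1,-1,-0.4,-0.2,0,0],
  "force": 20
}}

```text
time_s: 33.6
eef_pos: [479.9, 10.1, 36.2]
tcp_rot: [2.143, 2.296, 0.002]
contact_force: [-0.5, 0.2, -0.7]
gripper_width: 62.6
finger_force: 22.2
```

Emit:
{"method": "send_rows", "body": {
  "dp": [
    [0,0,0],
    [0,0,0],
    [0,0,0],
    [0,0,0],
    [0,0,0],
    [0,0,0],
    [0,0,0],
    [0,0,0]
  ],
  "yaw": [0,0,0,0,0,0,0,0],
  "gripper": [0,0,0,0,0,0,0,-1],
  "force": 20
}}

```text
time_s: 34.4
eef_pos: [479.5, 10.1, 35.5]
tcp_rot: [2.143, 2.296, 0.001]
contact_force: [-0.0, -0.4, -0.4]
gripper_width: 75.6
finger_force: 0.0
```

Emit:
{"method": "send_rows", "body": {
  "dp": [
    [0,0,0],
    [0,0,-0.01],
    [0,0,-0.1],
    [0,0,-0.2],
    [-0.05,0,-0.2],
    [-0.11,0,-0.2],
    [-0.16,0,-0.2],
    [-0.16,0,-0.2]
  ],
  "yaw": [0,0,0,0,0,0,0,0],
  "gripper": [-1,-1,-1,-1,-1,-1,-1,-1]
}}

```text
time_s: 35.2
eef_pos: [485.2, -72.0, 135.7]
tcp_rot: [2.147, 2.292, -0.0]
contact_force: [0.5, 0.4, -0.0]
gripper_width: 85.5
finger_force: 0.0
```

```bash
python3 -c "
from h import *
go(479.5,10.1,36,3.6)
im,d=capture('top'); np.savez('top_18.npz',im=im,d=d)
circ('top',d,(479,10),78,4,24.5); circ('top',d,(555,322),90,4,33)
circ('top',np.load('top_17.npz')['d'],(479,10),78,4,24.5)
for k in range(3):
  im,d=capture('top'); circ('top',d,(479,10),78,4,24.5); circ('top',d,(555,322),90,4,33)
"
```

```text
pos [485.2 -72.  135.7] ytool 3.7 dp [ 0.1648 -0.0008  0.1993] yaw 0.0004
top [478.9  10.8  23.7] px 286 z 77.8 centroid [478.6  10.7  77.8]
top [554.7 322.1  31.8] px 148 z 88.9 centroid [553.9 323.6  89.1]
top [480.4  18.4  23.6] px 278 z 77.7 centroid [480.7  18.1  77.8]
top [479.2  10.6  23.7] px 283 z 77.9 centroid [478.9  10.7  78. ]
top [554.8 322.   31.6] px 152 z 89.1 centroid [554.9 323.3  89.3]
top [479.5  10.8  23.7] px 277 z 77.9 centroid [479.6  10.6  77.8]
top [555.1 322.2  31.5] px 146 z 89.7 centroid [555.7 322.6  89.7]
top [479.2  10.4  23.6] px 278 z 77.8 centroid [479.6  10.3  77.9]
top [555.1 322.1  31.6] px 143 z 89.6 centroid [555.3 322.4  89.7]
```

Emit:
{"method": "send_rows", "body": {
  "dp": [
    [0.06,0,0],
    [0.12,-0.001,0],
    [0.165,-0.001,0],
    [0.165,-0.001,0.02],
    [0.165,-0.001,0.1],
    [0.165,-0.001,0.17],
    [0.165,-0.001,0.199],
    [0.165,-0.001,0.199]
  ],
  "yaw": [0,0,0,0,0,0,0,0],
  "gripper": [-1,-1,-1,-1,-1,-1,-1,-1]
}}

```text
time_s: 36.2
eef_pos: [475.7, 12.5, 33.1]
tcp_rot: [-2.14, -2.294, 0.007]
contact_force: [-0.2, -0.8, 0.5]
gripper_width: 85.5
finger_force: 0.0
```

Emit:
{"method": "send_rows", "body": {
  "dp": [
    [0,0,0],
    [0,0,0],
    [0,0,0],
    [0,0,0],
    [0,0,0],
    [0,0,0],
    [0,0,0],
    [0,0,0]
  ],
  "yaw": [0,0,0,0,0,0,0,0],
  "gripper": [-0.4,-0.2,0,0,0,0,0,0],
  "force": 25
}}

```text
time_s: 37.0
eef_pos: [479.6, 12.5, 37.1]
tcp_rot: [2.142, 2.295, 0.003]
contact_force: [-1.2, 0.2, 6.8]
gripper_width: 62.4
finger_force: 28.0
```

Emit:
{"method": "send_rows", "body": {
  "dp": [
    [0,0,-0.02],
    [0,0,-0.06],
    [0,0,-0.12],
    [0,0,-0.18],
    [0,0,-0.24],
    [0,0,-0.28],
    [0,0,-0.28],
    [0,0,-0.28]
  ],
  "yaw": [0,0,0,0,0,0,0,0],
  "gripper": [0,0,0,0,0,0,0,0]
}}

```text
time_s: 37.8
eef_pos: [478.7, 12.5, 176.0]
tcp_rot: [2.143, 2.296, 0.001]
contact_force: [0.3, -1.1, -1.9]
gripper_width: 62.3
finger_force: 28.1
```

```bash
python3 -c "
from h import *
go(555.2,321.7,176,3.6)"
```

```text
pos [478.7  12.5 176. ] ytool 3.9 dp [6.064e-01 1.952e-01 2.000e-04] yaw 0.001
```

Emit:
{"method": "send_rows", "body": {
  "dp": [
    [0.06,0.02,0],
    [0.15,0.05,0],
    [0.24,0.08,0],
    [0.33,0.11,0],
    [0.42,0.135,0],
    [0.5,0.16,0],
    [0.57,0.18,0],
    [0.6115,0.195,0]
  ],
  "yaw": [0,0,0,0,0,0,0,0],
  "gripper": [0,0,0,0,0,0,0,0]
}}

```text
time_s: 38.6
eef_pos: [554.0, 326.8, 173.2]
tcp_rot: [-2.14, -2.298, 0.004]
contact_force: [0.5, -0.6, -1.4]
gripper_width: 62.2
finger_force: 28.1
```

Emit:
{"method": "send_rows", "body": {
  "dp": [
    [0,0,0.01],
    [0,0,0.02],
    [0,0,0.03],
    [0,0,0.04],
    [0,0,0.05],
    [0,0,0.05],
    [0,0,0.05],
    [0,0,0.05]
  ],
  "yaw": [0,0,0,0,0,0,0,0],
  "gripper": [0,0,0,0,0,0,0,0]
}}

```text
time_s: 39.4
eef_pos: [555.1, 324.2, 151.3]
tcp_rot: [2.144, 2.296, 0.001]
contact_force: [-0.3, 0.9, -0.5]
gripper_width: 62.8
finger_force: 28.1
```

```bash
python3 -c "
from h import *
im,d,c=snap('side','20',190,290,90,190,500)
cv2.imwrite('pics/s20.png',c); go(555.1,324.1,127,3.9)
P=world('side',d)
# compare left/right outline columns of held cup and mate by depth-valid mask
for r in finder.cut_out('side','cup')+finder.cut_out('side','mate_cup'):
    q=P[r['pixels']];q=q[~np.isnan(q[:,0])]; print(round(r['confidence'],2),r['extent'],np.percentile(q,[3,50,97],axis=0).round().tolist())
t,d=capture('top'); P=world('top',d); m=(np.hypot(P[...,0]-555,P[...,1]-322)<45)&(P[...,2]<300)
print('top visible px',m.sum())
"
```

```text
pos [555.1 324.4 151.3] ytool 3.9 dp [-0.0005 -0.0001  0.0486] yaw 0.0001
0.87 [226.5, 113.6, 21.0, 26.6] [[523.0, 291.0, 118.0], [546.0, 300.0, 161.0], [578.0, 335.0, 193.0]]
0.66 [284.5, 199.6, 22.3, 32.8] [[527.0, -101.0, 14.0], [554.0, -80.0, 56.0], [586.0, -40.0, 78.0]]
0.55 [279.4, 273.2, 30.5, 40.6] [[390.0, -326.0, 10.0], [421.0, -297.0, 55.0], [449.0, -267.0, 78.0]]
0.69 [229.3, 141.7, 19.2, 23.8] [[522.0, 291.0, 13.0], [548.0, 303.0, 65.0], [589.0, 354.0, 91.0]]
top visible px 756
```

View pics/s20.png

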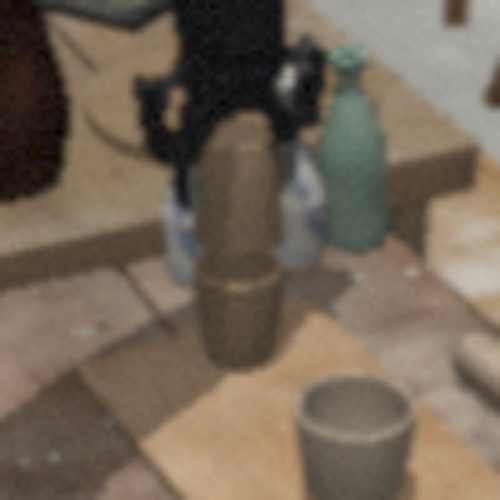

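The held cup, at crop (238,190), sits centred above the mate at (238,310). I'll do a numeric check of the offset between them.

```bash
python3 -c "
from h import *
for t in('20','21','22'):
  if t!='20':
    im,d=capture('side')
  else: d=np.load('side_20.npz')['d']
  P=world('side',d)
  for nm,zl,zh,rim,sg in(('held',118,145,113.3,1),('mate',60,84,90,-1)):
    m=(np.hypot(P[...,0]-555,P[...,1]-322)<42)&(P[...,2]>zl)&(P[...,2]<zh)&(P[...,1]<316)
    q=P[m]; r=33-np.abs(q[:,2]-rim)*3/48
    s=least_squares(lambda p:np.hypot(q[:,0]-p[0],q[:,1]-p[1])-r,[555,322],loss='soft_l1')
    print(t,nm,len(q),s.x.round(2),np.abs(s.fun).mean().round(2))
"
```

```text
20 held 117 [553.23 323.1 ] 1.49
20 mate 84 [553.24 324.2 ] 1.37
21 held 119 [553.13 323.23] 1.41
21 mate 88 [552.7  323.61] 1.36
22 held 114 [553.36 323.4 ] 1.73
22 mate 84 [552.79 324.02] 1.34
```

Emit:
{"method": "send_rows", "body": {
  "dp": [
    [0,0,0.01],
    [0.001,0,0.02],
    [0.001,0,0.03],
    [0.001,0,0.036],
    [0.001,0,0.04],
    [0.001,0,0.042],
    [0.001,0,0.043],
    [0.001,0,0.044]
  ],
  "yaw": [0,0,0,0,0,0,0,0],
  "gripper": [0,0,0,0,0,0,0,0]
}}

```text
time_s: 40.5
eef_pos: [554.9, 324.8, 128.9]
tcp_rot: [2.144, 2.297, 0.0]
contact_force: [0.5, -0.4, -1.1]
gripper_width: 62.7
finger_force: 28.1
```

Emit:
{"method": "send_rows", "body": {
  "dp": [
    [0,0,0.001],
    [0,0,0.002],
    [0,0,0.003],
    [0,0,0.004],
    [0,0,0.005],
    [0,0,0.005],
    [0,0,0.005],
    [0,0,0.005]
  ],
  "yaw": [0,0,0,0,0,0,0,0],
  "gripper": [0,0,0,0,0,0,0,0]
}}

```text
time_s: 41.3
eef_pos: [555.0, 325.0, 127.4]
tcp_rot: [2.143, 2.296, 0.002]
contact_force: [-1.4, -0.8, 5.5]
gripper_width: 62.1
finger_force: 28.8
```

Emit:
{"method": "send_rows", "body": {
  "dp": [
    [0,0,-0.001],
    [0,0,-0.001],
    [0,0,-0.001],
    [0,0,-0.001],
    [0,0,-0.001],
    [0,0,-0.001],
    [0,0,-0.001],
    [0,0,-0.001]
  ],
  "yaw": [0,0,0,0,0,0,0,0],
  "gripper": [-0.4,-0.5,-0.6,-0.7,-0.8,-0.9,-1,-1]
}}

```text
time_s: 42.1
eef_pos: [554.8, 324.8, 126.8]
tcp_rot: [2.144, 2.297, 0.0]
contact_force: [-0.5, 0.7, -0.6]
gripper_width: 85.1
finger_force: 0.0
```

Emit:
{"method": "send_rows", "body": {
  "dp": [
    [0,0,-0.02],
    [0,0,-0.06],
    [0,0,-0.12],
    [0,0,-0.18],
    [0,0,-0.2],
    [0,0,-0.2],
    [0,0,-0.2],
    [0,0,-0.2]
  ],
  "yaw": [0,0,0,0,0,0,0,0],
  "gripper": [-1,-1,-1,-1,1,1,1,1]
}}

```text
time_s: 42.9
eef_pos: [553.9, 324.3, 224.9]
tcp_rot: [-2.143, -2.296, 0.005]
contact_force: [-0.5, -1.3, 0.2]
gripper_width: 27.9
finger_force: 0.0
```

```bash
python3 -c "
from h import *
im,d,c=snap('side','30',190,290,90,190,500)
cv2.imwrite('pics/s30.png',c); P=world('side',d)
for nm,zl,zh,rim in(('upper',96,125,90),('mate',60,84,90)):
    m=(np.hypot(P[...,0]-555,P[...,1]-322)<42)&(P[...,2]>zl)&(P[...,2]<zh)&(P[...,1]<316)
    q=P[m]; r=33-np.abs(q[:,2]-rim)*3/48
    s=least_squares(lambda p:np.hypot(q[:,0]-p[0],q[:,1]-p[1])-r,[555,322],loss='soft_l1'); print(nm,len(q),s.x.round(2))
m=(np.hypot(P[...,0]-555,P[...,1]-322)<22)&(np.abs(P[...,2]-167)<6); q=P[m]; c=q.mean(0); n=np.linalg.svd(q-c)[2][2]; print('foot',len(q),c.round(1),n.round(3))
go(555.2,321.9,187,3.9)
"
```

```text
upper 121 [552.79 323.9 ]
mate 89 [553.07 324.42]
foot 63 [554.8 320.3 167.7] [-0.019  0.048 -0.999]
pos [553.9 324.3 224.9] ytool 3.9 dp [-0.0048  0.0025  0.0758] yaw 0.0001
```

View pics/s30.png

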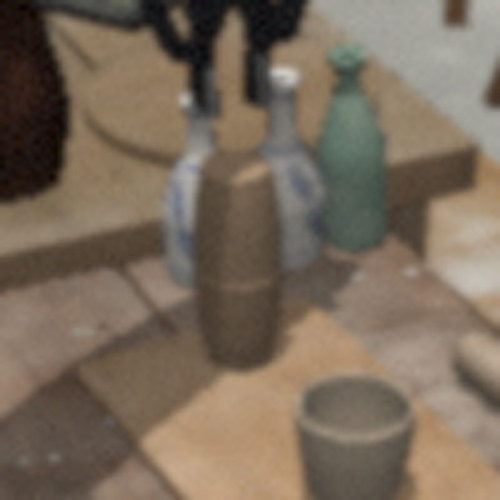

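The picture shows the two cups boxed, with the seam level at crop (238,285). The offset between them is about 0.5 mm. Next is the press with closed fingers.

Emit:
{"method": "send_rows", "body": {
  "dp": [
    [0,0.001,0],
    [-0.002,0.002,0],
    [-0.004,0.002,0.02],
    [-0.005,0.002,0.04],
    [-0.005,0.002,0.055],
    [-0.005,0.002,0.065],
    [-0.005,0.002,0.069],
    [-0.005,0.002,0.07]
  ],
  "yaw": [0,0,0,0,0,0,0,0],
  "gripper": [1,1,1,1,1,1,1,1]
}}

```text
time_s: 43.75
eef_pos: [555.8, 322.3, 191.4]
tcp_rot: [-2.143, -2.297, 0.001]
contact_force: [0.0, -0.3, 0.8]
gripper_width: -0.3
finger_force: 0.0
```

Emit:
{"method": "send_rows", "body": {
  "dp": [
    [0,0,0.001],
    [0,0,0.002],
    [0,0,0.003],
    [0,0,0.004],
    [0,0,0.005],
    [0,0,0.0055],
    [0,0,0.0055],
    [0,0,0.0055]
  ],
  "yaw": [0,0,0,0,0,0,0,0],
  "gripper": [1,1,1,1,1,1,1,1]
}}

```text
time_s: 44.55
eef_pos: [555.9, 322.4, 189.0]
tcp_rot: [-2.144, -2.297, 0.0]
contact_force: [-0.5, -1.5, 0.5]
gripper_width: 0.2
finger_force: 0.0
```

Emit:
{"method": "send_rows", "body": {
  "dp": [
    [0,0,0.001],
    [0,0,0.002],
    [0,0,0.003],
    [0,0,0.004],
    [0,0,0.005],
    [0,0,0.006],
    [0,0,0.007],
    [0,0,0.008]
  ],
  "yaw": [0,0,0,0,0,0,0,0],
  "gripper": [1,1,1,1,1,1,1,1]
}}

```text
time_s: 45.35
eef_pos: [556.1, 322.5, 185.6]
tcp_rot: [2.143, 2.296, 0.001]
contact_force: [-0.2, 0.0, 5.1]
gripper_width: 0.1
finger_force: 2.3
```

Emit:
{"method": "send_rows", "body": {
  "dp": [
    [0,0,0],
    [0,0,0],
    [0,0,0],
    [0,0,0],
    [0,0,0],
    [0,0,0],
    [0,0,0],
    [0,0,0]
  ],
  "yaw": [0,0,0,0,0,0,0,0],
  "gripper": [1,1,1,1,1,1,1,1]
}}

```text
time_s: 46.15
eef_pos: [556.2, 322.5, 185.6]
tcp_rot: [2.143, 2.296, 0.001]
contact_force: [-1.1, -0.6, 4.2]
gripper_width: -0.2
finger_force: 2.7
```

Emit:
{"method": "send_rows", "body": {
  "dp": [
    [0,0,0.0003],
    [0,0,0.0004],
    [0,0,0.0004],
    [0,0,0.0004],
    [0,0,0.0004],
    [0,0,0.0004],
    [0,0,0.0004],
    [0,0,0.0004]
  ],
  "yaw": [0,0,0,0,0,0,0,0],
  "gripper": [1,1,1,1,1,1,1,1]
}}

```text
time_s: 46.95
eef_pos: [556.2, 322.5, 185.6]
tcp_rot: [2.143, 2.296, 0.002]
contact_force: [-0.7, -0.4, 6.0]
gripper_width: 0.2
finger_force: 3.0
```

Emit:
{"method": "send_rows", "body": {
  "dp": [
    [0,0,-0.004],
    [0,0,-0.012],
    [0,0,-0.04],
    [0,0,-0.1],
    [0,0,-0.16],
    [0,0,-0.2],
    [0,0,-0.2],
    [0,0,-0.2]
  ],
  "yaw": [0,0,0,0,0,0,0,0],
  "gripper": [1,1,1,1,1,1,1,1]
}}

```text
time_s: 47.75
eef_pos: [556.0, 322.4, 284.5]
tcp_rot: [2.144, 2.297, 0.0]
contact_force: [0.2, 0.5, -0.7]
gripper_width: -0.1
finger_force: 0.0
```

```bash
python3 -c "
from h import *
im,d=capture('side'); P=world('side',d)
for nm,zl,zh,rim in(('upper',96,125,90),('mate',60,84,90)):
    m=(np.hypot(P[...,0]-555,P[...,1]-322)<42)&(P[...,2]>zl)&(P[...,2]<zh)&(P[...,1]<316)
    q=P[m]; r=33-np.abs(q[:,2]-rim)*3/48
    s=least_squares(lambda p:np.hypot(q[:,0]-p[0],q[:,1]-p[1])-r,[555,322],loss='soft_l1'); print(nm,len(q),s.x.round(2))
m=(np.hypot(P[...,0]-555,P[...,1]-322)<22)&(np.abs(P[...,2]-167)<6); print('foot',P[m].mean(0).round(1),m.sum())
"
```

```text
upper 120 [553.31 323.58]
mate 86 [552.84 323.94]
foot [555.2 322.2 168. ] 60
```

```bash
python3 -c "
from plant import env
print(env.sign_off())"
```

```text
the job is handed in; nothing more can be done
None
```

The small cup now sits mouth down on its mate, with the rims about 0.5 mm off centre; I pressed it with about 5 N, drew back and handed in at about 48 s. On the way, the first attempt at turning it read 43.7 N at the wrist, with the palm seemingly on the cup's foot, so I can't rule out that the 40 N limit was passed.

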